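Unload the curing box

TASK

The curing box is still on its timer: first turn the timer knob back until its pointer reads zero, then swing the latch lever well clear and open the lid to upright. Draw every glass plate straight up out of its slot by its blue edge and stand it in any free slot of the cooling rack, setting it down gently. When all plates are in the rack, shut the lid fully and swing the latch back over its tab; leave the timer at zero and the other things on the bench alone.

Things in the scene. Friction and masses are not known exactly. Their poses are not given: they have to be found in the camera images.
- chamber: Curing box, fixed: black tub 104 (x) x 214 (y) x 70 mm high, front facing its -x; shut lid 116 mm high. Origin: centre of underside, z up. A grey comb inside (z 5 to 40 mm) has four 9 mm wide slots (x-z planes) at y = -63, -21, 21, 63 mm; plates stand in some, bottom at z = 5 mm, 35 mm out of the tub. On its +y side a grey console 94 x 92 x 75 mm (centre x -20, y 155 mm) bears the timer knob.
- timer (a joint): Timer knob, turning about the vertical through timer_grip, in rad: 0 when its red pointer is at the large green zero tick, growing clockwise seen from above; range -0.5 to 3.0, starts 0.9 to 2.3, so it is turned anticlockwise to zero. No stop or detent at zero; stays where left (friction 0.04 N m).
- timer_grip (a point): On the knob's axis, 102 mm above the table, at the height to grip. Black disc 62 mm across with an upright blue bar grip through the axis along the pointer, 54 long x 12 thick, z 86 to 112 mm. This frame turns with the knob: its -x axis is where the pointer points.
- timer_pointer (a point): Tip of the knob's red pointer, 30 mm from the axis, at the top of one end of the bar grip.
- timer_zero (a point): The green zero tick on the console top, 40 mm from the knob's axis on the side towards the box's front (-x of body chamber).
- latch (a joint): Steel latch lever, a flat arm turning about the vertical through latch_hinge, in rad: 0 latched (arm along the box's -y, 3 mm above the lid's tab, blocking the lid), growing clockwise seen from above as the pin end swings away from the box; range 0 to 1.8; at 1.57 it points straight out in front. Frees the lid beyond about 1. Stays where left (friction 0.04 N m). Starts 0 to 0.1.
- latch_pin (a point): Point on the axis of the latch's upright red pin, 115 mm above the table: round, 12 mm across, z 95 to 125 mm, 57 mm from the latch's hinge. Pinch it from above or push it.
- latch_hinge (a point): The latch's vertical hinge axis (height 87 mm), on a black post 30 x 30 x 85 mm before the box's front.
- lid (a joint): Clear bluish lid with 42 mm deep sides, hinged along the tub's far (+x) rim, in rad: 0 shut, growing as the front edge rises; range 0 to 1.9. Stiff hinge (friction 0.3 N m): it stays where it is left. 250 g. At 1.7 it leans just clear behind the plates.
- lid_handle (a point): Middle of the lid's front handle: round aluminium bar 10 mm across, 70 mm long along the box's y, 42 mm off the lid's front wall, 92 mm above the table when shut; can be pinched from above (closing along the box's x) and turns in a light grip. Shut, it lies 146 mm out from and 22 mm above the hinge axis, at y -40 mm of the box.
- lid_hinge (a point): On the lid's hinge axis (along the box's y), 70 mm above the table, middle of the far rim.
- rack: Cooling rack, loose on the table, 900 g: aluminium base 90 (x) x 217 (y) x 8 mm with five white blocks up to 58 mm high, 70 mm long in x, leaving four slots 13 mm wide (x-z planes), 50 mm deep, centred at y = -69, -23, 23 and 69 mm, their floor at z = 8 mm. Origin: centre of its underside, z up.
- plate1: Glass plate 64 (x) x 5 (y) x 100 (z) mm, 90 g, with a blue grip 10 mm thick along its top edge (z 84 to 100 mm). Origin: middle of its lower edge; z towards the grip, y across its faces. May be absent.
- plate2: Glass plate 64 (x) x 5 (y) x 100 (z) mm, 90 g, with a blue grip 10 mm thick along its top edge (z 84 to 100 mm). Origin: middle of its lower edge; z towards the grip, y across its faces. May be absent.
- plate3: Glass plate 64 (x) x 5 (y) x 100 (z) mm, 90 g, with a blue grip 10 mm thick along its top edge (z 84 to 100 mm). Origin: middle of its lower edge; z towards the grip, y across its faces. May be absent.
- plate4: Glass plate 64 (x) x 5 (y) x 100 (z) mm, 90 g, with a blue grip 10 mm thick along its top edge (z 84 to 100 mm). Origin: middle of its lower edge; z towards the grip, y across its faces. May be absent.
- bracket: Blue printed corner bracket 50 x 50 x 36 mm; origin under its middle. A bystander, to be left alone.
- jar: Small amber jar 48 across, 60 high; origin at its middle on the table. A bystander, to be left alone.
- scraper: Scraper with black handle, 200 long, lying; origin at its middle on the table. A bystander, to be left alone.
- caliper: Steel caliper 150 long, lying; origin at its middle on the table. A bystander, to be left alone.

How it is judged:
On the way, in this order (a step that is already met when the one before it is completed fails the run):
1. the timer pointer is turned to zero (within 0.1 rad) while the latch is still over the lid (value of joint timer between -0.1 and 0.1 rad and value of joint latch below 0.5 rad and value of joint lid below 0.06 rad), for 0.3 s.
2. the latch is swung clear of the lid (beyond 1.1 rad), the lid still shut (value of joint latch above 1.1 rad and value of joint lid below 0.06 rad), for 0.2 s.
3. the lid is opened upright (beyond 1.3 rad) (value of joint lid above 1.3 rad), for 0.2 s.
4. every plate stands in a slot of the rack (z of each of plate1, plate2, plate3, plate4 in the frame of rack below 0.022 m and x of plate1 in the frame of rack between -0.03 and 0.03 m and y of plate1 in the frame of rack between -0.085 and 0.085 m and angle between each of plate1, plate2, plate3, plate4's own z axis and vertical below 0.4 rad and x of plate2 in the frame of rack between -0.03 and 0.03 m and y of plate2 in the frame of rack between -0.085 and 0.085 m and x of plate3 in the frame of rack between -0.03 and 0.03 m and y of plate3 in the frame of rack between -0.085 and 0.085 m and x of plate4 in the frame of rack between -0.03 and 0.03 m and y of plate4 in the frame of rack between -0.085 and 0.085 m), for 0.3 s.
5. the lid is shut again (within 0.06 rad) (value of joint lid below 0.06 rad), for 0.2 s.
At the end, for the whole second after the job is handed in: Timer within 0.1 rad of zero; lid shut within 0.06 rad; latch over its tab (under 0.25 rad); every present plate stands (tilt under 0.4 rad) in a rack slot, lower edge under 22 mm above the rack's underside and within 30 mm of its middle in x, released, at rest (all of step 4 and value of joint timer between -0.1 and 0.1 rad and value of joint lid below 0.06 rad and value of joint latch below 0.25 rad and linear speed of each of plate1, plate2, plate3, plate4 below 0.05 m/s); the robot touches nothing.
It fails at once if a bystander is pushed more than 4 cm from its place (distance of any of bracket, jar, scraper, caliper from where it was at the start of the episode above 0.04 m).
It fails at once if a plate is dropped from a height of some 5 cm or more instead of being set down ((linear speed of plate1 above 0.7 m/s and height (world z) of plate1 above 0.035 m and contact force between plate1 and the fingers below 0.5 N) or (linear speed of plate2 above 0.7 m/s and height (world z) of plate2 above 0.035 m and contact force between plate2 and the fingers below 0.5 N) or (linear speed of plate3 above 0.7 m/s and height (world z) of plate3 above 0.035 m and contact force between plate3 and the fingers below 0.5 N) or (linear speed of plate4 above 0.7 m/s and height (world z) of plate4 above 0.035 m and contact force between plate4 and the fingers below 0.5 N)).
Of plate1, plate2, plate3, plate4 only 2 to 4 are there at a start; the rules pass over those that are not, and their reading is None.
At some moment in a run one of rack may be knocked a few centimetres aside while the robot is not near it.
It also fails if it takes over 210 s, if anything falls off the work surface, if the arm or the gripper's body presses on something with over 40 N, if the wrist force passes 120 N, or if a joint passes its speed limit or range.

ROBOT

A 6-joint arm with a two-finger parallel gripper is mounted at the origin on the work surface. World frame = base frame: x ahead of the robot, y to its left, z up, the work surface at z = 0. Lengths are in m, angles in rad, forces in N, time in s.
With the tool pointing down it reaches from about 0.325 to 0.9 m from the base axis. Payload 6.1 kg.
Tool frame: the origin (TCP) lies at the very end of the fingers, on their centre line; the grasp point (between the pads) lies 19 mm behind it (manip.hold_point_z is the distance from the TCP to the grasp point, in m); z points along the fingers, y is the line along which they close (so a half turn about z gives the same grasp; the last joint's range is limited). The gripper opens to 87 mm and grips with 3 to 60 N. Pads are 19 mm wide; open, the fingers measure 117 mm over their backs; the gripper's body (75 mm by 190 mm) begins 51 mm behind the grasp point.
Start: joints at [-1.268, 0.22, 1.526, -0, 1.395, -0.126], TCP at [0.26, -0.568, 0.223] pointing down, gripper open.
Joint ranges: [-2.98, 2.98], [-0.91, 2.08], [0.09, 2.57], [-1.24, 4.39], [0.2, 2.65], [-2.68, 2.68]. Speed limits (rad/s): [2.57, 2.57, 3.01, 3.14, 3.14, 3.14].

INTERFACE

Orientations are given as a unit quaternion [x, y, z, w].
In Python, from rig import manip gives the robot as it stands.
- The arm moves only by the tool move_arm, never from a script. Its argument "motion" is text: rows parted by semicolons, each of 5 numbers parted by spaces: the closure, from -1 (fully open) to 1 (shut), then the shift along the tool's x, y, z normalised to -1 to 1, where 1 is 0.6 m, then the turn about the tool's z normalised to -1 to 1, where 1 is 45 degrees. A call has 1 to 8 rows; each row is the pose to reach, as a shift and turn from the pose commanded when the call began, along the tool's axes at that moment; what a row does not reach only later rows make up. A row lasts 1/12 s, in which the tool goes at most 41.7 mm and 7.16 degrees, less where a joint would pass 70% of its speed; a pose out of reach is approached as far as the arm can. A call with a number of a shift or a turn outside -1 to 1 is refused whole. A call with a gripper value outside its range is refused whole. The fingers move at their own pace and stop on an object; "squeeze" is the grip in N (left out, the last holds). Time passes only in rows, so rows that repeat a pose let the fingers close. It gives the time, the measured TCP pose, the force, the opening and the grip force at its end, in the units of the state.
- manip.read_state(): the state, without advancing time (a new reading comes with each control period).
- manip.snapshot(name): name is "side" or "top"; returns a dict with "image" (384x512x3 uint8, red, green, blue), "range_z" (384x512 float32, m along the optical axis (not along the pixel's ray), 0 where there is no reading), "camera_matrix" (3x3 intrinsics, pixels), "view" (4x4, takes a point from world to camera coordinates). Camera axes: x right, y down, z forward; pixel columns grow to the right and rows downward; lengths in m; the calibration is good to about 2 mm. A picture is of the moment at which its call begins.
- manip.close_job(): hands the job in; it is judged then, once.
The state is a dict: "clock": time; "joint_pos": joint angles; "joint_vel": joint speeds; "effort": joint torques, N m; "position": TCP position; "tcp_rot": TCP orientation; "wrist_force": force on the tool from outside, world axes, zero at the start; "ft_torque": the same for the moment, N m; "opening": opening from 0.0 (shut) to 1.0 (fully open); "gripper_force": force on a finger pad.
Only numpy, scipy, OpenCV 4.12 (cv2) and the standard library are available. Lean on these libraries where they do the work, as an engineer would, in place of code of your own. Each camera call takes 0.05 s, during which the arm holds its last target. There are 200 camera calls.

## Working session

There is one attempt and no reset: what is moved stays moved. The work goes in short steps, Python scripts to look and compute and a tool call to move; the robot and the scene stay as the last step left them, time stands still between calls to the robot, and variables do not carry over. Pictures are saved under pics/ and viewed, at most 14 in all, crops included, and the job is handed in when it is done.

Besides the shell and the picture viewer there is one more tool, called by a JSON object that holds its "api" and its "payload". move_arm: Moves the arm, as the interface text tells. Its arguments: {"type":"object","properties":{"motion":{"type":"string"},"squeeze":{"type":"number"}},"required":["motion"]}

```bash
mkdir -p pics; ls
cat > h.py <<'E'
import numpy as np, cv2
from rig import manip
def snap(n):
    s=manip.snapshot(n); return s
def save(s,f): cv2.imwrite('pics/'+f, s['image'][:,:,::-1])
def cloud(s):
    K=s['camera_matrix'];z=s['range_z'];v,u=np.mgrid[:z.shape[0],:z.shape[1]]
    P=np.stack([(u-K[0,2])/K[0,0]*z,(v-K[1,2])/K[1,1]*z,z,np.ones_like(z)],-1)
    W=P@np.linalg.inv(s['view']).T
    W=W[...,:3]; W[z<=0]=np.nan; return W
def ray(s,u,v,h):
    K=s['camera_matrix'];T=np.linalg.inv(s['view'])
    d=T[:3,:3]@np.array([(u-K[0,2])/K[0,0],(v-K[1,2])/K[1,1],1]);o=T[:3,3]
    return o+d*(h-o[2])/d[2]
E
python3 - <<'E'
from h import *
for n in('top','side'):
    s=snap(n);save(s,n+'0.png');print(n,np.linalg.inv(s['view'])[:3].round(3).tolist(),s['camera_matrix'].round(1).tolist())
print(manip.read_state())
E
```

```text
pics
top [[0.015, -0.993, 0.119, 0.421], [-1.0, -0.017, -0.012, 0.047], [0.014, -0.119, -0.993, 1.085]] [[402.5, 0.0, 257.9], [0.0, 402.5, 186.1], [0.0, 0.0, 1.0]]
side [[-0.955, -0.227, 0.189, 0.367], [-0.295, 0.743, -0.6, 0.607], [-0.004, -0.63, -0.777, 0.81]] [[385.1, 0.0, 252.2], [0.0, 385.1, 197.5], [0.0, 0.0, 1.0]]
{'clock': 0.1, 'joint_pos': array([-1.26810101e+00,  2.21169630e-01,  1.52754090e+00, -1.59859638e-05,
        1.39470282e+00, -1.26081038e-01]), 'joint_vel': array([-0.00045498, -0.00057104, -0.00242932,  0.00058573,  0.00051223,
        0.0003755 ]), 'effort': array([ 3.42894955e-04, -4.95943129e+01, -3.88520801e+01,  7.00844591e-02,
        5.15365542e-02, -5.88650187e-05]), 'position': array([ 0.25967583, -0.56785917,  0.22150941]), 'tcp_rot': array([ 9.77106037e-01,  2.12750941e-01, -8.81234189e-05, -9.06109058e-04]), 'wrist_force': array([ 0.37577133,  0.18004081, -0.08390196]), 'ft_torque': array([-0.02075539,  0.02874579,  0.0037419 ]), 'gripper_force': 0.0, 'opening': 1.0044818511531526}
```

View pics/top0.png

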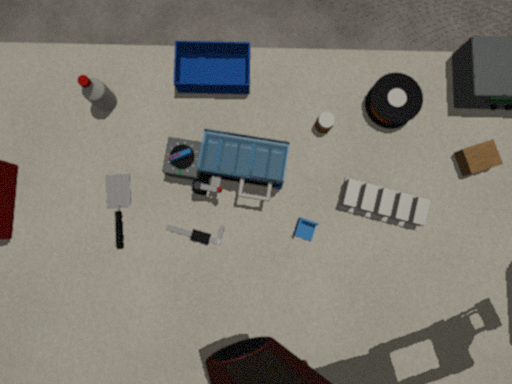

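View pics/side0.png

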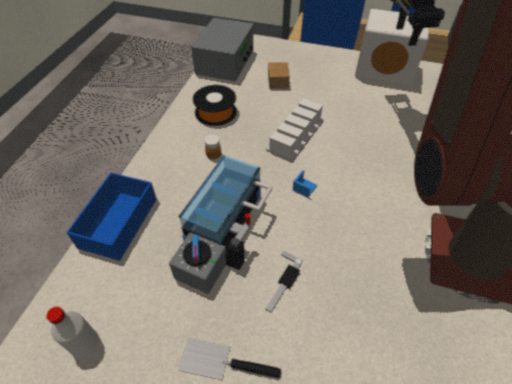

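The top view shows the box around (243,158), with its knob at (181,156), latch pin at (219,189) and handle at about (255,197). The rack is at (386,203). The bystanders nearby are the bracket (305,230), jar (325,122), caliper (200,235) and scraper (118,210).

Run:
```python
from h import *
s=snap('top');t=snap('side')
a=cv2.resize(s['image'][115:225,155:300],None,fx=4,fy=4,interpolation=cv2.INTER_CUBIC)
b=cv2.resize(t['image'][145:300,160:285],None,fx=3.6,fy=3.6,interpolation=cv2.INTER_CUBIC)
cv2.imwrite('pics/ta.png',a[:,:,::-1]);cv2.imwrite('pics/sb.png',b[:,:,::-1])
for nm,q in(('top',s),('side',t)):
    W=cloud(q);im=q['image'].astype(int);hsv=cv2.cvtColor(q['image'],cv2.COLOR_RGB2HSV)
    roi=(abs(W[...,0]-.5)<.25)&(abs(W[...,1]-.05)<.3)&(W[...,2]>.07)&(W[...,2]<.14)
    red=roi&((hsv[...,0]<10)|(hsv[...,0]>170))&(hsv[...,1]>120)&(hsv[...,2]>70)
    for k,(nn,m) in enumerate((('red',red),('green',roi&(hsv[...,0]>45)&(hsv[...,0]<80)&(hsv[...,1]>80)),('bar',roi&(hsv[...,0]>95)&(hsv[...,0]<130)&(hsv[...,1]>150)&(hsv[...,2]>90)))):
        n,l,st,c=cv2.connectedComponentsWithStats(m.astype(np.uint8))
        for i in range(1,n):
            if st[i,4]>=3: print(nm,nn,st[i,4],c[i].round(1),np.nanmedian(W[l==i],0).round(4))
```

```text
top red 10 [172.  156.5] [0.6075 0.2459 0.1122]
top red 18 [218.7 189.1] [0.5279 0.1281 0.1249]
top green 15 [179.2 171.8] [0.575  0.234  0.0763]
top bar 64 [183.9 152.4] [0.6196 0.2172 0.111 ]
side red 47 [247.5 218. ] [0.5286 0.1325 0.1216]
side red 19 [195.3 254.4] [0.6049 0.2513 0.1119]
side green 17 [213.  260.6] [0.5744 0.233  0.0759]
side bar 61 [195.6 241.7] [0.619  0.2176 0.1122]
```

View pics/ta.png

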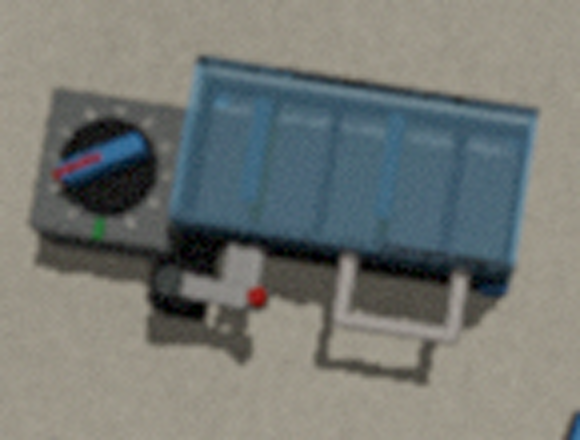

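View pics/sb.png

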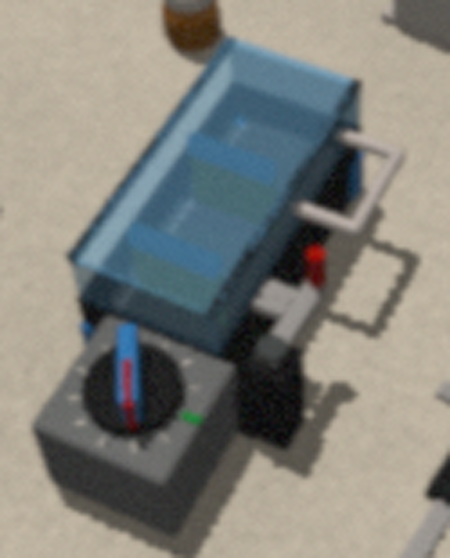

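The crops show the lid shut. Through it I can see blue plate grips at crop (257,150) and (390,165), so probably two plates. The red pointer is at crop (75,167) and the green tick at (98,230), and the latch arm runs from the post (168,280) to the pin (257,297).

Run:
```python
from h import *
R=[];
for nm in('top','side'):
    q=snap(nm);W=cloud(q);x,y,z=np.moveaxis(W,-1,0);hsv=cv2.cvtColor(q['image'],cv2.COLOR_RGB2HSV).astype(int)
    def rect(m,label):
        P=(W[m][:,:2]*1000).astype(np.float32)
        c,wh,a=cv2.minAreaRect(P); print(nm,label,m.sum(),np.round(c,1),np.round(wh,1),round(a,1),'z',np.nanmedian(z[m]).round(4))
    near=lambda cx,cy,r:(np.hypot(x-cx,y-cy)<r)
    rect(near(.613,.225,.045)&(z>.1),'bar')
    rect(near(.605,.23,.09)&(z>.071)&(z<.08)&(y>.15),'console')
    rect(near(.613,.225,.05)&(z>.08)&(z<.10),'disc')
    rect(near(.52,.05,.09)&(z>.085)&(z<.1)&(y<.105)&(x<.54),'handle')
    rect(near(.53,.14,.07)&(z>.082)&(z<.1)&(y>.11)&(x<.555),'latcharm')
    rect((abs(x-.59)<.12)&(abs(y-.06)<.14)&(z>.105)&(z<.125)&(x>.545),'lidtop')
    rect((abs(x-.50)<.12)&(abs(y+.29)<.16)&(z>.04)&(z<.07),'racktop')
    rect((abs(x-.50)<.12)&(abs(y+.29)<.16)&(z>.004)&(z<.07),'rackall')
    pl=(abs(x-.59)<.12)&(abs(y-.06)<.14)&(hsv[...,0]>95)&(hsv[...,0]<112)&(hsv[...,1]>140)&(hsv[...,2]>110)
    n,l,st,c=cv2.connectedComponentsWithStats(pl.astype(np.uint8))
    for i in range(1,n):
        if st[i,4]>8:print('blue',st[i],c[i].round(1),np.nanmedian(W[l==i],0).round(3))
```

```text
top bar 133 [613.8 219.3] [27.2 74.2] 2.3 z 0.111
top console 759 [593.7 212.8] [129.9 128.9] 81.3 z 0.0748
top disc 343 [613.9 227.5] [60.7 57.9] 5.0 z 0.0857
top handle 190 [521.8  44. ] [79.5 35.1] 88.9 z 0.096
top latcharm 251 [539.9 166.5] [68.9 33. ] 87.1 z 0.0922
top lidtop 3691 [612.4  73.1] [214.7 105. ] 81.9 z 0.1158
top racktop 1995 [ 510.  -297.1] [218.2  71. ] 76.0 z 0.0571
top rackall 2987 [ 499.9 -294.6] [312.7 237.2] 88.9 z 0.0554
side bar 154 [614.1 218.4] [27.3 76.6] 1.7 z 0.1121
side console 1069 [595.9 217.5] [145.6 127.6] 4.8 z 0.0753
side disc 535 [613.3 218.6] [80.3 61.8] 84.1 z 0.0864
side handle 185 [521.7  43.9] [34.9 82.5] 0.2 z 0.0962
side latcharm 314 [540.  165.3] [71.9 32.2] 87.5 z 0.0927
side lidtop 3332 [612.5  71.7] [217.8 106.3] 81.5 z 0.1163
side racktop 1284 [ 509.7 -297.8] [221.5  71.9] 75.8 z 0.0573
side rackall 1933 [ 496.2 -287.3] [222.6 306.5] 3.3 z 0.0532
blue [208 212   7   5   9] [211.6 214. ] [0.608 0.143 0.116]
```

```bash
cat >> h.py <<'E'
def go(x,y,z,yawy=None):
    """needed shift (units of .6 m) and turn (45deg) to bring TCP there, tool y along yaw (deg, mod 180)"""
    from scipy.spatial.transform import Rotation as Ro
    st=manip.read_state();R=Ro.from_quat(st['tcp_rot']).as_matrix()
    d=R.T@(np.array([x,y,z])-st['position'])/.6
    cur=np.degrees(np.arctan2(R[1,1],R[0,1]));t=0
    if yawy is not None: t=-((yawy-cur+90)%180-90)
    print('shift',d.round(4),'turn',round(t/45,4),'cur yaw_y',cur.round(1),'j6',st['joint_pos'][5].round(2),'rows',np.linalg.norm(d)*.6/.0417,abs(t)/7.16)
E
python3 - <<'E'
from h import *
for nm in('top','side'):
    q=snap(nm);W=cloud(q);x,y,z=np.moveaxis(W,-1,0);hsv=cv2.cvtColor(q['image'],cv2.COLOR_RGB2HSV).astype(int)
    m=(np.hypot(x-.614,y-.228)<.04)&(hsv[...,1]>110)&(hsv[...,2]>70)&(z>.1)
    v,u=np.nonzero(m);P=np.array([ray(q,a,b,.112)[:2] for a,b in zip(u,v)])
    c=P.mean(0);w,V=np.linalg.eigh(np.cov((P-c).T));d=V[:,1]*np.sign(V[1,1]);pr=(P-c)@d
    print(nm,'bar c',c.round(4),'ang',np.degrees(np.arctan2(d[1],d[0])),'len',np.ptp(pr),m.sum())
s=snap('top')
print('pin',ray(s,218.7,189.1,.125),'hinge',ray(s,197,185,.09))
go(.6143,.228,.25,19)
E
```

```text
top bar c [0.6143 0.225 ] ang 114.46634449811661 len 0.05597247432338094 91
side bar c [0.6129 0.2286] ang 114.52226844968138 len 0.06203872678595797 100
pin [0.52786129 0.12867369 0.125     ] hinge [0.54109599 0.18581485 0.09      ]
shift [ 1.0891 -0.9615 -0.0457] turn -1.8763 cur yaw_y -65.4 j6 -0.13 rows 20.913941109092804 11.792295210480312
```

{"api": "move_arm", "payload": {"motion": "-1 0.4 -0.355 -0.03 0;-1 0.4 -0.355 -0.03 0;-1 0.4 -0.355 -0.03 0;-1 0.4 -0.355 -0.03 0;-1 0.4 -0.355 -0.03 0;-1 0.4 -0.355 -0.03 0;-1 0.4 -0.355 -0.03 0;-1 0.4 -0.355 -0.03 0"}}

```text
clock: 1.12
position: [0.3904, -0.272, 0.241]
tcp_rot: [0.977, 0.213, 0.001, -0.0]
wrist_force: [0.5, -0.5, -0.1]
opening: 1.002
gripper_force: 0.0
```

{"api": "move_arm", "payload": {"motion": "-1 0.4 -0.355 -0.02 -1;-1 0.4 -0.355 -0.02 -1;-1 0.4 -0.355 -0.02 -1;-1 0.4 -0.355 -0.02 -1;-1 0.4 -0.355 -0.02 -1;-1 0.4 -0.355 -0.02 -1;-1 0.4 -0.355 -0.02 -1;-1 0.4 -0.355 -0.02 -1"}}

```text
clock: 1.78
position: [0.5201, 0.0219, 0.253]
tcp_rot: [0.82, 0.572, 0.001, 0.0]
wrist_force: [0.3, -1.7, -0.2]
opening: 1.001
gripper_force: 0.0
```

Run:
```python
from h import *
go(.6143,.228,.16,24.5)
```

```text
shift [0.3764 0.0285 0.1555] turn -0.9935 cur yaw_y -20.2 j6 0.24 rows 5.874378009889073 6.243916452690625
```

{"api": "move_arm", "payload": {"motion": "-0.2 0.375 0.028 0.155 -1;-0.2 0.375 0.028 0.155 -1;-0.2 0.375 0.028 0.155 -1;-0.2 0.375 0.028 0.155 -1;-0.2 0.375 0.028 0.155 -1;-0.2 0.375 0.028 0.155 -1;-0.2 0.375 0.028 0.155 -1;-0.2 0.375 0.028 0.155 -1"}}

```text
clock: 2.45
position: [0.6126, 0.2252, 0.157]
tcp_rot: [0.539, 0.842, -0.001, -0.001]
wrist_force: [1.0, -0.8, 0.2]
opening: 0.607
gripper_force: 0.0
```

Run:
```python
from h import *
go(.6143,.228,.092,24.5)
```

```text
shift [0.0029 0.0049 0.1083] turn 0.0067 cur yaw_y 24.8 j6 -0.2 rows 1.5607722638691917 0.04227928101614853
```

{"api": "move_arm", "payload": {"motion": "-0.2 0.003 0.003 0.03 0;-0.2 0.003 0.003 0.06 0;-0.2 0.003 0.003 0.09 0;-0.2 0.003 0.003 0.107 0;-0.2 0.003 0.003 0.107 0;1 0.003 0.003 0.107 0;1 0.003 0.003 0.107 0;1 0.003 0.003 0.107 0", "squeeze": 15}}

```text
clock: 3.12
position: [0.6156, 0.226, 0.0973]
tcp_rot: [0.541, 0.841, 0.001, 0.001]
wrist_force: [0.6, -0.0, 0.2]
opening: 0.452
gripper_force: 0.0
```

{"api": "move_arm", "payload": {"motion": "1 0 0 0 0;1 0 0 0 0;1 0 0 0 0;1 0 0 0 0;1 0 0 0 0;1 0 0 0 0"}}

```text
clock: 3.62
position: [0.6155, 0.2265, 0.0958]
tcp_rot: [0.54, 0.841, 0.001, 0.001]
wrist_force: [4.6, 2.8, -1.8]
opening: 0.136
gripper_force: 15.0
```

Run:
```python
from h import *
go(.6143,.228,.092,81.8)
```

```text
shift [ 0.0031 -0.0008  0.0063] turn -1.2718 cur yaw_y 24.6 j6 -0.2 rows 0.10226033036136876 7.993397848111118
```

{"api": "move_arm", "payload": {"motion": "1 0 0 0 -0.1;1 0 0 0 -0.2;1 0 0 0 -0.3;1 0 0 0 -0.4;1 0 0 0 -0.5;1 0 0 0 -0.6;1 0 0 0 -0.7;1 0 0 0 -0.8"}}

```text
clock: 4.28
position: [0.6157, 0.2267, 0.0958]
tcp_rot: [0.252, 0.968, 0.001, 0.001]
wrist_force: [4.8, 3.2, -1.8]
opening: 0.139
gripper_force: 15.0
```

{"api": "move_arm", "payload": {"motion": "1 0 0 0 -0.1;1 0 0 0 -0.2;1 0 0 0 -0.3;1 0 0 0 -0.4;1 0 0 0 -0.47;1 0 0 0 -0.47;1 0 0 0 -0.47;1 0 0 0 -0.47"}}

```text
clock: 4.95
position: [0.6157, 0.2268, 0.0958]
tcp_rot: [0.072, 0.997, 0.001, 0.001]
wrist_force: [4.6, 3.0, -2.3]
opening: 0.134
gripper_force: 15.0
```

Run:
```python
from h import *
go(.6143,.228,.092,81.8)
q=snap('side')
im=cv2.resize(q['image'][190:300,160:285],None,fx=5,fy=5,interpolation=cv2.INTER_CUBIC);cv2.imwrite('pics/knob.png',im[:,:,::-1])
print(manip.read_state()['wrist_force'])
```

```text
shift [0.0026 0.0016 0.0063] turn -0.0015 cur yaw_y 81.7 j6 -1.19 rows 0.10162501225001679 0.009628705595540975
[ 5.38261105  4.50325648 -2.84431402]
```

{"api": "move_arm", "payload": {"motion": "0.3 0 0 0 0;0.3 0 0 0 0;0.3 0 0 0 0;0.3 0 0 -0.05 0;0.3 0 0 -0.1 0;0.3 0 0 -0.16 0;0.3 -0.1 0 -0.16 0;0.3 -0.2 0 -0.16 0"}}

```text
clock: 5.67
position: [0.6984, 0.215, 0.1972]
tcp_rot: [0.071, 0.997, 0.001, 0.003]
wrist_force: [1.8, 0.1, 0.2]
opening: 0.349
gripper_force: 0.0
```

Run:
```python
from h import *
print(manip.read_state()['position'])
for nm in('top','side'):
    q=snap(nm);W=cloud(q);x,y,z=np.moveaxis(W,-1,0);hsv=cv2.cvtColor(q['image'],cv2.COLOR_RGB2HSV).astype(int)
    m=(np.hypot(x-.614,y-.228)<.04)&(hsv[...,1]>110)&(hsv[...,2]>70)&(z>.1)&(z<.12)
    v,u=np.nonzero(m);P=np.array([ray(q,a,b,.112)[:2] for a,b in zip(u,v)])
    c=P.mean(0);w,V=np.linalg.eigh(np.cov((P-c).T));d=V[:,1];
    print(nm,'bar c',c.round(4),'ang',np.degrees(np.arctan2(d[1],d[0]))%180,'len',np.ptp((P-c)@d),m.sum())
    if nm=='side':
        im=cv2.resize(q['image'][145:300,150:285],None,fx=3.6,fy=3.6,interpolation=cv2.INTER_CUBIC);cv2.imwrite('pics/knob.png',im[:,:,::-1])
```

```text
[0.698399   0.21502338 0.19723692]<stdin>:7: RuntimeWarning: Mean of empty slice.
  ret = ret.dtype.type(ret / rcount)
  avg = a.mean(axis, **keepdims_kw)
  ret = um.true_divide(
<stdin>:7: RuntimeWarning: Degrees of freedom <= 0 for slice
  c *= np.true_divide(1, fact)
  c *= np.true_divide(1, fact)
Traceback (most recent call last):
ValueError: not enough values to unpack (expected 2, got 0)

During handling of the above exception, another exception occurred:

Traceback (most recent call last):
numpy.linalg.LinAlgError: 0-dimensional array given. Array must be at least two-dimensional
```

View pics/knob.png

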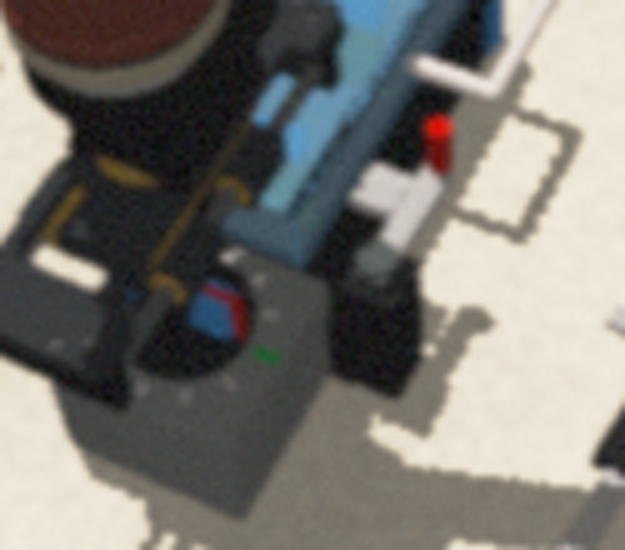

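This crop was taken while the gripper still held the knob: the pointer end (235,300) faces the green tick (265,355). I'll move clear and check from above.

Run:
```python
from h import *
go(.5279,.1287,.18,81.8)
```

```text
shift [ 0.2715 -0.1794  0.0164] turn -0.0042 cur yaw_y 81.6 j6 -1.24 rows 4.68840716350554 0.02615186603044328
```

{"api": "move_arm", "payload": {"motion": "0 0.27 -0.18 0 0;0 0.27 -0.18 0 0;0 0.27 -0.18 0 0;0 0.27 -0.18 0 0;0 0.27 -0.18 0 0;0 0.27 -0.18 0 0;0 0.27 -0.18 0 0;0 0.27 -0.18 0 0"}}

```text
clock: 6.38
position: [0.5216, 0.1304, 0.1918]
tcp_rot: [0.072, 0.997, 0.0, 0.001]
wrist_force: [-0.2, -0.3, -1.3]
opening: 0.499
gripper_force: 0.0
```

```bash
cat > knob.py <<'E'
from h import *
for nm in('top','side'):
    q=snap(nm);W=cloud(q);x,y,z=np.moveaxis(W,-1,0);hsv=cv2.cvtColor(q['image'],cv2.COLOR_RGB2HSV).astype(int)
    m=(np.hypot(x-.614,y-.228)<.04)&(hsv[...,1]>110)&(hsv[...,2]>70)&(z>.1)&(z<.12)
    if m.sum()<30: print(nm,'hidden',m.sum());continue
    v,u=np.nonzero(m);P=np.array([ray(q,a,b,.112)[:2] for a,b in zip(u,v)])
    c=P.mean(0);w,V=np.linalg.eigh(np.cov((P-c).T));d=V[:,1]
    print(nm,'bar c',c.round(4),'ang',np.degrees(np.arctan2(d[1],d[0]))%180,'len',np.ptp((P-c)@d),m.sum())
E
python3 knob.py; python3 -c "
from h import *
go(.5279,.1287,.103,81.8)"
```

```text
top hidden 0
side bar c [0.6132 0.2314] ang 169.20940999525024 len 0.060148330410345764 146
shift [-0.0098 -0.002   0.1479] turn -0.0016 cur yaw_y 81.7 j6 -1.33 rows 2.1325040274850195 0.010156976861872979
```

{"api": "move_arm", "payload": {"motion": "0 -0.01 -0.002 0 0;0 -0.01 -0.002 0.05 0;0 -0.01 -0.002 0.1 0;0 -0.01 -0.002 0.147 0;0 -0.01 -0.002 0.147 0;0 -0.01 -0.002 0.147 0;1 -0.01 -0.002 0.147 0;1 -0.01 -0.002 0.147 0", "squeeze": 8}}

```text
clock: 7.15
position: [0.5289, 0.1286, 0.1054]
tcp_rot: [0.072, 0.997, 0.0, 0.002]
wrist_force: [-0.2, -0.1, 1.0]
opening: 0.42
gripper_force: 0.0
```

{"api": "move_arm", "payload": {"motion": "1 0 0 0 0;1 0 0 0 0;1 0 0 0 0;1 0 0 0 0;1 0 0 0 0"}}

```text
clock: 7.57
position: [0.5272, 0.1285, 0.1038]
tcp_rot: [0.072, 0.997, 0.0, 0.001]
wrist_force: [0.2, -0.3, 2.6]
opening: 0.129
gripper_force: 8.0
```

```bash
python3 knob.py;python3 - <<'E'
from h import *
h=np.array([-4.6,56.8])
for a in np.linspace(.2,1.5,14): print(a.round(2),((57*np.array([np.sin(a),-np.cos(a)])+h)/600).round(4))
E
```

```text
top hidden 0
side bar c [0.6131 0.2316] ang 168.94365741199644 len 0.06073142081047722 154
0.2 [0.0112 0.0016]
0.3 [0.0204 0.0039]
0.4 [0.0293 0.0072]
0.5 [0.0379 0.0113]
0.6 [0.046  0.0163]
0.7 [0.0535 0.022 ]
0.8 [0.0605 0.0285]
0.9 [0.0667 0.0356]
1.0 [0.0723 0.0433]
1.1 [0.077  0.0516]
1.2 [0.0809 0.0602]
1.3 [0.0839 0.0693]
1.4 [0.086  0.0785]
1.5 [0.0871 0.0879]
```

{"api": "move_arm", "payload": {"motion": "1 0.011 0.002 0 0;1 0.02 0.004 0 0;1 0.029 0.007 0 0;1 0.038 0.011 0 0;1 0.046 0.016 0 0;1 0.0535 0.022 0 0;1 0.0605 0.0285 0 0;1 0.067 0.036 0 0"}}

```text
clock: 8.33
position: [0.4874, 0.1544, 0.1026]
tcp_rot: [0.072, 0.997, -0.002, -0.002]
wrist_force: [-6.0, -6.1, 5.5]
opening: 0.133
gripper_force: 8.0
```

{"api": "move_arm", "payload": {"motion": "1 0.005 0.007 0 0;1 0.01 0.016 0 0;1 0.014 0.024 0 0;1 0.017 0.033 0 0;1 0.019 0.042 0 0;1 0.02 0.052 0 0;1 0.02 0.052 0 0;1 0.02 0.052 0 0"}}

```text
clock: 9.0
position: [0.4817, 0.1889, 0.1024]
tcp_rot: [0.072, 0.997, 0.0, -0.001]
wrist_force: [-5.2, 0.6, -2.2]
opening: 0.133
gripper_force: 8.0
```

{"api": "move_arm", "payload": {"motion": "0.3 0 0 0 0;0.3 0 0 0 0;0.3 0 0 0 0;0.3 0 0 -0.05 0;0.3 0 0 -0.1 0;0.3 0 0 -0.15 0;0.3 0 0 -0.2 0;0.3 0 0 -0.2 0"}}

```text
clock: 9.67
position: [0.4872, 0.1888, 0.2311]
tcp_rot: [0.072, 0.997, 0.002, 0.006]
wrist_force: [1.3, 1.1, 0.7]
opening: 0.348
gripper_force: 0.0
```

```bash
python3 - <<'E'
from h import *
q=snap('top');W=cloud(q)
s=snap('side');S=cloud(s)
for n,Q in(('top',W),('side',S)):
    x,y,z=np.moveaxis(Q,-1,0)
    m=(x>.49)&(x<.53)&(y>.0)&(y<.1)&(z>.085)&(z<.11)
    P=Q[m]
    # box frame
    c,sn=np.cos(np.radians(-8.2)),np.sin(np.radians(-8.2));d=P[:,:2]-[.6125,.0723];b=np.c_[c*d[:,0]+sn*d[:,1],-sn*d[:,0]+c*d[:,1]]
    k=b[:,0]<-.085
    print(n,m.sum(),k.sum(),b[k].min(0),b[k].max(0),np.median(b[k],0),np.percentile(P[k][:,2],[5,50,95]))
    x2=(x>.45)&(x<.5)&(y>.1)&(y<.25)&(z>.1)&(z<.13);print('pin',x2.sum(),np.nanmedian(Q[x2],0) if x2.any() else 0)
go(.5138,.0461,.16,-8.2)
E
python3 knob.py
```

```text
top 165 140 [-0.09961433 -0.07949089] [-0.08554176 -0.00118227] [-0.09394547 -0.03994988] [0.09285016 0.0956081  0.09875493]
pin 0 0
side 1 1 [-0.09853556 -0.07572448] [-0.09853556 -0.07572448] [-0.09853556 -0.07572448] [0.09365946 0.09365946 0.09365946]
pin 55 [0.48260257 0.19270773 0.12131133]
shift [-0.082  -0.2276  0.1089] turn 1.9977 cur yaw_y 81.7 j6 -1.21 rows 3.8170203711935904 12.55515425370543
top hidden 2
side bar c [0.6126 0.2316] ang 168.6569253497229 len 0.06075052090133187 150
```

{"api": "move_arm", "payload": {"motion": "0 -0.082 -0.228 0.03 0.15;0 -0.082 -0.228 0.03 0.3;0 -0.082 -0.228 0.06 0.45;0 -0.082 -0.228 0.06 0.6;0 -0.082 -0.228 0.06 0.8;0 -0.082 -0.228 0.06 1;0 -0.082 -0.228 0.06 1;0 -0.082 -0.228 0.06 1"}}

```text
clock: 10.53
position: [0.5107, 0.0453, 0.1851]
tcp_rot: [0.45, 0.893, -0.001, -0.002]
wrist_force: [0.9, 0.6, -0.2]
opening: 0.497
gripper_force: 0.0
```

{"api": "move_arm", "payload": {"motion": "0 0 0 0 1;0 0 0 0 1;0 0 0 0 1;0 0 0 0 1;0 0 0 0 1;0 0 0 0 1;0 0 0 0 1;0 0 0 0 1"}}

```text
clock: 11.2
position: [0.5111, 0.0458, 0.1859]
tcp_rot: [0.756, 0.655, -0.001, -0.001]
wrist_force: [0.1, 0.3, 0.4]
opening: 0.502
gripper_force: 0.0
```

```bash
python3 - <<'E'
from h import *
go(.5138,.0461,.073,-8.2)
E
python3 knob.py
```

```text
shift [0.0011 0.0048 0.1882] turn -0.0001 cur yaw_y -8.2 j6 0.08 rows 2.7083821617775423 0.0003787047261774233
top bar c [0.6153 0.2267] ang 173.08931420595704 len 0.056180015952553425 96
side bar c [0.6133 0.2315] ang 169.03263972910338 len 0.06017045977786524 152
```

{"api": "move_arm", "payload": {"motion": "0.2 0.001 0.004 0.04 0;0.2 0.001 0.004 0.08 0;0.2 0.001 0.004 0.12 0;0.2 0.001 0.004 0.16 0;0.2 0.001 0.004 0.186 0;0.2 0.001 0.004 0.186 0;0.2 0.001 0.004 0.186 0;1 0.001 0.004 0.186 0", "squeeze": 10}}

```text
clock: 11.97
position: [0.515, 0.0459, 0.0765]
tcp_rot: [0.756, 0.655, 0.0, 0.0]
wrist_force: [0.3, -0.0, 0.1]
opening: 0.373
gripper_force: 0.0
```

{"api": "move_arm", "payload": {"motion": "1 0 0 0 0;1 0 0 0 0;1 0 0 0 0;1 0 0 0 0;1 0 0 0 0"}}

```text
clock: 12.38
position: [0.515, 0.0459, 0.0764]
tcp_rot: [0.756, 0.654, 0.001, 0.001]
wrist_force: [0.7, 0.1, 2.9]
opening: 0.11
gripper_force: 10.0
```

Run:
```python
from h import *
r=np.hypot(146,22);a0=np.arctan2(22,146)
def p(t): return np.array([146-r*np.cos(a0+t), r*np.sin(a0+t)-22])/600  # +boxx (tool y), up
ts=np.linspace(0,1.75,27)
for t in ts: print(t.round(3),p(t).round(4))
```

```text
0.0 [ 0. -0.]
0.067 [0.003  0.0163]
0.135 [0.0071 0.0323]
0.202 [0.0123 0.0481]
0.269 [0.0185 0.0634]
0.337 [0.0258 0.0783]
0.404 [0.034  0.0927]
0.471 [0.0432 0.1065]
0.538 [0.0532 0.1196]
0.606 [0.0642 0.132 ]
0.673 [0.0759 0.1437]
0.74 [0.0884 0.1545]
0.808 [0.1016 0.1645]
0.875 [0.1155 0.1736]
0.942 [0.1299 0.1817]
1.01 [0.1449 0.1889]
1.077 [0.1603 0.195 ]
1.144 [0.176 0.2  ]
1.212 [0.1921 0.204 ]
1.279 [0.2084 0.2069]
1.346 [0.2249 0.2087]
1.413 [0.2414 0.2094]
1.481 [0.258 0.209]
1.548 [0.2745 0.2074]
1.615 [0.2908 0.2048]
1.683 [0.3069 0.2011]
1.75 [0.3228 0.1962]
```

{"api": "move_arm", "payload": {"motion": "1 0 0.003 -0.016 0;1 0 0.007 -0.032 0;1 0 0.012 -0.048 0;1 0 0.0185 -0.063 0;1 0 0.026 -0.078 0;1 0 0.034 -0.093 0;1 0 0.043 -0.1065 0;1 0 0.053 -0.1195 0"}}

```text
clock: 13.05
position: [0.5443, 0.0416, 0.1477]
tcp_rot: [0.756, 0.654, -0.001, -0.002]
wrist_force: [-7.0, 1.3, 1.0]
opening: 0.11
gripper_force: 10.0
```

Run:
```python
from h import *
st=manip.read_state();print(st['position'],st['wrist_force'],st['opening'])
c,sn=np.cos(np.radians(-8.2)),np.sin(np.radians(-8.2));d=st['position'][:2]-[.6125,.0723]
print('box',c*d[0]+sn*d[1],-sn*d[0]+c*d[1])
```

```text
[0.54434714 0.04162612 0.14773724] [-6.99381939  1.34995571  0.98733701] 0.11000618026728234
box -0.0630810981191079 -0.0400808457013328
```

{"api": "move_arm", "payload": {"motion": "1 0 0.011 -0.012 0;1 0 0.023 -0.024 0;1 0 0.035 -0.035 0;1 0 0.0485 -0.045 0;1 0 0.062 -0.054 0;1 0 0.077 -0.062 0;1 0 0.092 -0.069 0;1 0 0.107 -0.0755 0"}}

```text
clock: 13.72
position: [0.6098, 0.0322, 0.195]
tcp_rot: [0.756, 0.654, 0.0, 0.0]
wrist_force: [-4.8, 1.2, 3.3]
opening: 0.11
gripper_force: 10.0
```

{"api": "move_arm", "payload": {"motion": "1 0 0.016 -0.005 0;1 0 0.032 -0.009 0;1 0 0.048 -0.012 0;1 0 0.0645 -0.014 0;1 0 0.081 -0.0145 0;1 0 0.098 -0.014 0;1 0 0.114 -0.0125 0;1 0 0.1305 -0.01 0"}}

```text
clock: 14.38
position: [0.6877, 0.0207, 0.2001]
tcp_rot: [0.756, 0.654, 0.0, 0.0]
wrist_force: [-2.7, 0.5, 1.3]
opening: 0.109
gripper_force: 10.0
```

{"api": "move_arm", "payload": {"motion": "1 0 0.016 0.004 0;1 0 0.032 0.0085 0;1 0 0.032 0.0085 0;1 0 0.032 0.0085 0;0.3 0 0.032 0.0085 0;0.3 0 0.032 0.0085 0;0.3 0 0.032 0.0085 0;0.3 0 0.032 0.0085 0"}}

```text
clock: 15.05
position: [0.705, 0.018, 0.1933]
tcp_rot: [0.756, 0.654, -0.0, -0.0]
wrist_force: [0.3, -0.1, 0.2]
opening: 0.308
gripper_force: 0.0
```

Now I'll lift away and move back towards the robot to look.

{"api": "move_arm", "payload": {"motion": "0.3 0 0 -0.05 0;0.3 0 0 -0.1 0;0.3 0 0 -0.15 0;0.3 0 0 -0.15 0;0.3 0.0 -0.3 -0.15 0;0.3 0 -0.3 -0.15 0;0.3 0 -0.3 -0.15 0;0.3 0 -0.3 -0.15 0"}}

```text
clock: 15.72
position: [0.5385, 0.0422, 0.2824]
tcp_rot: [0.756, 0.654, -0.001, -0.0]
wrist_force: [0.4, 0.7, 1.6]
opening: 0.35
gripper_force: 0.0
```

{"api": "move_arm", "payload": {"motion": "0.3 0 -0.3 0 0;0.3 0 -0.3 0 0;0.3 0 -0.3 0 0;0.3 0 -0.3 0 0;0.3 0 -0.3 0 0;0.3 0 -0.3 0 0"}}

```text
clock: 16.22
position: [0.3603, 0.0685, 0.2837]
tcp_rot: [0.756, 0.655, 0.001, 0.001]
wrist_force: [0.7, 0.7, -0.4]
opening: 0.351
gripper_force: 0.0
```

```bash
cat > plates.py <<'E'
from h import *
c0=np.array([.6125,.0723]);c,sn=np.cos(np.radians(-8.2)),np.sin(np.radians(-8.2))
def box(P): d=P[...,:2]-c0;return np.stack([c*d[...,0]+sn*d[...,1],-sn*d[...,0]+c*d[...,1],P[...,2]],-1)
for nm in('top','side'):
    q=snap(nm);save(q,f'open_{nm}.png');W=cloud(q);B=box(W);hsv=cv2.cvtColor(q['image'],cv2.COLOR_RGB2HSV).astype(int)
    m=(abs(B[...,0])<.045)&(abs(B[...,1])<.1)&(B[...,2]>.085)&(B[...,2]<.125)
    n,l,st,_=cv2.connectedComponentsWithStats(m.astype(np.uint8))
    for i in range(1,n):
        if st[i,4]>8: 
            p=B[l==i];r=cv2.minAreaRect((p[:,:2]*1000).astype(np.float32))
            print(nm,st[i,4],'box mid',((p.min(0)+p.max(0))/2).round(4),'med',np.median(p,0).round(4),'rect',np.round(r[0],1),np.round(r[1],1),round(r[2],1),'hue',np.median(hsv[l==i],0),'world med',np.median(W[l==i],0).round(4))
    x,y,z=np.moveaxis(W,-1,0);m=(abs(x-.50)<.15)&(abs(y+.29)<.17)&(z>.05)&(z<.07)
    print('rack',m.sum(),cv2.minAreaRect((W[m][:,:2]*1000).astype(np.float32)))
E
python3 plates.py
```

```text
top 117 box mid [0.0004 0.0631 0.0993] med [0.0006 0.0624 0.1047] rect [ 0.4 63.1] [63.1 10.1] 0.2 hue [103. 153. 157.] world med [0.6217 0.1342 0.1047]
top 110 box mid [ 0.0041 -0.0208  0.1001] med [ 0.0026 -0.0209  0.1045] rect [  4.1 -20.7] [63.2 10. ] 0.2 hue [103.  152.  163.5] world med [0.6119 0.0507 0.1045]
rack 1816 ((509.927734375, -297.1823425292969), (217.79417419433594, 70.59182739257812), 76.1710433959961)
side 191 box mid [ 0.0046 -0.0216  0.0965] med [ 0.0026 -0.0183  0.1025] rect [  4.6 -21.6] [12.3 65.4] 89.9 hue [104. 167. 129.] world med [0.6124 0.053  0.1025]
side 200 box mid [0.0008 0.0629 0.0971] med [-0.0011  0.0657  0.1035] rect [ 0.8 62.9] [65.2 11.6] 0.1 hue [104.  172.  140.5] world med [0.6207 0.1363 0.1035]
rack 551 ((510.0534362792969, -296.2091369628906), (214.91615295410156, 71.7071533203125), 75.59585571289062)
```

View pics/open_top.png

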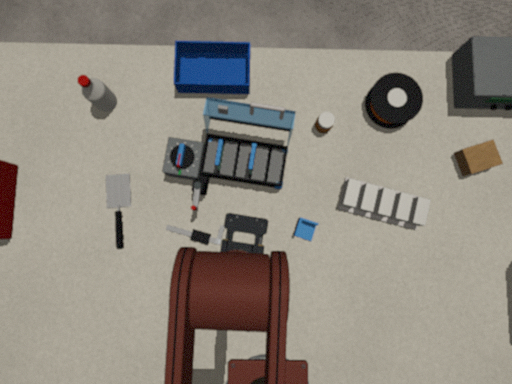

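The top view shows the lid open behind the box. There are two plates, with blue grips at (219,152) and (252,156), and the rack at (386,203) is empty.

{"api": "move_arm", "payload": {"motion": "0.2 0 0 0 -1;0.2 0 0 0 -1;0.2 0 0 0 -1;0.2 0 0 0 -1;0.2 0 0 0 -1;0.2 0 0 0 -1;0.2 0 0 0 -1;0.2 0 0 0 -1"}}

```text
clock: 16.98
position: [0.3638, 0.0676, 0.2832]
tcp_rot: [0.448, 0.894, -0.0, -0.0]
wrist_force: [0.6, 0.2, 0.1]
opening: 0.4
gripper_force: 0.0
```

{"api": "move_arm", "payload": {"motion": "0.2 0 0 0 -1;0.2 0 0 0 -1;0.2 0 0 0 -1;0.2 0 0 0 -1;0.2 0 0 0 -1;0.2 0 0 0 -1;0.2 0 0 0 -1;0.2 0 0 0 -1"}}

```text
clock: 17.65
position: [0.3634, 0.0677, 0.2833]
tcp_rot: [0.073, 0.997, -0.0, -0.0]
wrist_force: [-0.9, 0.4, 0.6]
opening: 0.4
gripper_force: 0.0
```

```bash
python3 -c "
from h import *
go(.622,.1346,.16,81.8)"
```

```text
shift [-0.4104  0.1727  0.2052] turn -0.0029 cur yaw_y 81.7 j6 -1.46 rows 7.054404519782326 0.01820898339400385
```

{"api": "move_arm", "payload": {"motion": "0.3 -0.41 0.173 0.1 0;0.3 -0.41 0.173 0.1 0;0.3 -0.41 0.173 0.1 0;0.3 -0.41 0.173 0.1 0;0.3 -0.41 0.173 0.1 0;0.3 -0.41 0.173 0.1 0;0.3 -0.41 0.173 0.1 0;0.3 -0.41 0.173 0.1 0"}}

```text
clock: 18.32
position: [0.6239, 0.1357, 0.219]
tcp_rot: [0.074, 0.997, -0.0, -0.002]
wrist_force: [-1.1, -0.0, -1.0]
opening: 0.348
gripper_force: 0.0
```

{"api": "move_arm", "payload": {"motion": "0.3 0 0 0.05 0;0.3 0 0 0.105 0;0.3 0 0 0.105 0;0.3 0 0 0.105 0"}}

```text
clock: 18.65
position: [0.619, 0.1349, 0.158]
tcp_rot: [0.073, 0.997, -0.001, -0.003]
wrist_force: [1.2, -0.4, 0.8]
opening: 0.349
gripper_force: 0.0
```

```bash
python3 -c "
from h import *
go(.622,.1346,.078,81.8)"
```

```text
shift [-0.0057  0.0005  0.1333] turn -0.004 cur yaw_y 81.6 j6 -1.33 rows 1.9195953521286586 0.025246666046881208
```

{"api": "move_arm", "payload": {"motion": "0.3 -0.003 0 0.04 0;0.3 -0.003 0 0.08 0;0.3 -0.003 0 0.11 0;0.3 -0.003 0 0.13 0;0.3 -0.003 0 0.13 0;0.3 -0.003 0 0.13 0;1 -0.003 0 0.13 0;1 -0.003 0 0.13 0", "squeeze": 15}}

```text
clock: 19.32
position: [0.6243, 0.1352, 0.0848]
tcp_rot: [0.072, 0.997, 0.0, 0.002]
wrist_force: [0.2, 0.2, 0.9]
opening: 0.269
gripper_force: 0.0
```

{"api": "move_arm", "payload": {"motion": "1 0 0 0 0;1 0 0 0 0;1 0 0 0 0;1 0 0 0 0;1 0 0 0 0"}}

```text
clock: 19.73
position: [0.6235, 0.1348, 0.0835]
tcp_rot: [0.072, 0.997, -0.0, 0.001]
wrist_force: [-0.8, -1.5, 6.2]
opening: 0.113
gripper_force: 15.1
```

{"api": "move_arm", "payload": {"motion": "1 0 0 0 0;1 0 0 -0.03 0;1 0 0 -0.07 0;1 0 0 -0.11 0;1 0 0 -0.15 0;1 0 0 -0.2 0;1 0 0 -0.24 0;1 0 0 -0.24 0", "squeeze": 25}}

```text
clock: 20.4
position: [0.6256, 0.1355, 0.2328]
tcp_rot: [0.072, 0.997, 0.001, 0.005]
wrist_force: [1.1, -0.3, -0.1]
opening: 0.114
gripper_force: 25.1
```

```bash
cat > rack.py <<'E'
from h import *
import sys
sy=float(sys.argv[1]); zz=float(sys.argv[2])
for nm in('top','side'):
    W=cloud(snap(nm));x,y,z=np.moveaxis(W,-1,0);m=(abs(x-.50)<.15)&(abs(y+.29)<.18)&(z>.05)&(z<.065)
    m=cv2.morphologyEx(m.astype(np.uint8),cv2.MORPH_OPEN,np.ones((2,2)))>0
    c,wh,a=cv2.minAreaRect((W[m][:,:2]*1000).astype(np.float32))
    if wh[0]<wh[1]: a+=90
    a=(a%180); Y=np.array([np.cos(np.radians(a)),np.sin(np.radians(a))]); 
    if nm=='top' or 0: t=np.array(c)/1000+Y*sy; A=a
    print(nm,m.sum(),np.round(c,1),np.round(wh,1),a)
print('target',t,A);go(t[0],t[1],zz,A);print(manip.read_state()['opening'],manip.read_state()['gripper_force'])
E
python3 rack.py .023 .22; python3 knob.py
```

```text
top 1811 [ 512.9 -311.8] [241.8  71.7] 75.73345184326172
side 1054 [ 495.8 -327.9] [283.3  65.5] 74.56822967529297
target [ 0.51857464 -0.28945951] 75.73345184326172
shift [ 0.0706 -0.7255  0.011 ] turn 0.133 cur yaw_y 81.7 j6 -1.34 rows 10.4892941794262 0.8360961841594486
0.10760054782353214 25.06324668705929
top bar c [0.616  0.2265] ang 172.6384628924545 len 0.05622434486010729 95
side bar c [0.6132 0.2314] ang 169.2980368590519 len 0.060705713029528395 150
```

{"api": "move_arm", "payload": {"motion": "1 0.02 -0.36 0 0;1 0.02 -0.36 0 0;1 0.02 -0.36 0 0;1 0.02 -0.36 0 0;1 0.02 -0.36 0 0;1 0.02 -0.36 0 0;1 0.02 -0.36 0 0"}}

```text
clock: 21.18
position: [0.5781, -0.0797, 0.2241]
tcp_rot: [0.075, 0.997, 0.0, -0.002]
wrist_force: [0.1, 0.0, -1.5]
opening: 0.11
gripper_force: 25.1
```

```bash
python3 - <<'E'
s=open('rack.py').read()
s=s.replace("MORPH_OPEN,np.ones((2,2)))>0","MORPH_CLOSE,np.ones((9,9)))\n    n,l,st,_=cv2.connectedComponentsWithStats(m);m=(l==1+st[1:,4].argmax())&(z>.05)&(z<.065)")
open('rack.py','w').write(s)
E
python3 rack.py .023 .22
```

```text
top 869 [ 496.  -351.4] [105.8  70.7] 76.05937194824219
side 1073 [ 509.3 -297.8] [220.   70.9] 75.85250854492188
target [ 0.50150748 -0.32905132] 76.05937194824219
shift [ 0.0668 -0.4351  0.0076] turn 0.1242 cur yaw_y 81.6 j6 -1.69 rows 6.3348071312663565 0.7806761211778915
0.10879581914538725 25.07524234475568
```

```bash
python3 -c "
from h import *
go(.5154,-.2750,.16,76)"
```

```text
shift [ 0.0567 -0.3427  0.1077] turn 0.1255 cur yaw_y 81.6 j6 -1.69 rows 5.232999817150852 0.7889682927200965
```

{"api": "move_arm", "payload": {"motion": "1 0.057 -0.343 0 0.125;1 0.057 -0.343 0 0.125;1 0.057 -0.343 0 0.125;1 0.057 -0.343 0 0.125;1 0.057 -0.343 0 0.125;1 0.057 -0.343 0 0.125;1 0.057 -0.343 0.04 0.125;1 0.057 -0.343 0.04 0.125"}}

```text
clock: 21.95
position: [0.515, -0.2734, 0.1979]
tcp_rot: [0.121, 0.993, 0.002, -0.003]
wrist_force: [-0.6, 0.1, -2.3]
opening: 0.11
gripper_force: 25.1
```

{"api": "move_arm", "payload": {"motion": "1 0 0 0.04 0;1 0 0 0.04 0;1 0 0 0.04 0;1 0 0 0.04 0;1 0 0 0.04 0"}}

```text
clock: 22.37
position: [0.5173, -0.2754, 0.1798]
tcp_rot: [0.12, 0.993, -0.0, 0.001]
wrist_force: [0.3, -0.0, -1.8]
opening: 0.112
gripper_force: 25.1
```

```bash
python3 rack.py .023 .087
python3 - <<'E'
from h import *
go(.5154,-.2750,.0865,76)
q=snap('side');save(q,'place1.png')
W=cloud(q);x,y,z=np.moveaxis(W,-1,0);print(np.linalg.inv(q['view'])[:3,3])
cv2.imwrite('pics/p1.png',cv2.resize(q['image'][60:200,230:370],None,fx=4,fy=4)[:,:,::-1])
E
```

```text
top 637 [ 520.7 -251.7] [124.5  69.7] 75.78376007080078
side 912 [ 510.2 -297.7] [222.4  72.2] 76.09272766113281
target [ 0.52639754 -0.2293918 ] 75.78376007080078
shift [0.0038 0.0788 0.1547] turn 0.0078 cur yaw_y 76.1 j6 -1.95 rows 2.4985400758703475 0.048869718310077824
0.10809046858250422 25.073738442733884
shift [0.0034 0.0006 0.1556] turn 0.003 cur yaw_y 76.1 j6 -1.95 rows 2.2389758597009437 0.01866861088001934
[0.36705011 0.6073968  0.80962942]
```

View pics/p1.png

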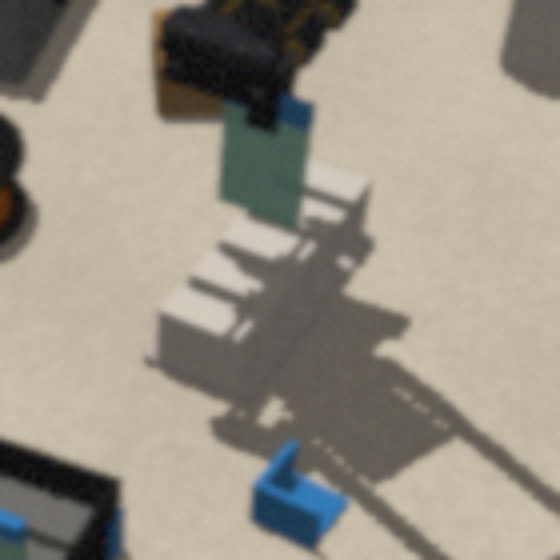

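The plate hangs from the gripper at crop (265,150), over the second slot of the rack. The rack hasn't moved.

{"api": "move_arm", "payload": {"motion": "1 0.003 0 0.03 0;1 0.003 0 0.05 0;1 0.003 0 0.07 0;1 0.003 0 0.09 0;1 0.003 0 0.11 0;1 0.003 0 0.125 0;1 0.003 0 0.14 0;1 0.003 0 0.14 0"}}

```text
clock: 23.18
position: [0.5133, -0.2745, 0.0918]
tcp_rot: [0.121, 0.993, 0.001, -0.002]
wrist_force: [-0.7, 0.9, -2.2]
opening: 0.108
gripper_force: 25.1
```

{"api": "move_arm", "payload": {"motion": "1 0 0 0.003 0;1 0 0 0.006 0;1 0 0 0.009 0;1 0 0 0.009 0;1 0 0 0.009 0"}}

```text
clock: 23.6
position: [0.5148, -0.2755, 0.0895]
tcp_rot: [0.121, 0.993, -0.0, 0.0]
wrist_force: [-0.4, -0.8, -1.6]
opening: 0.115
gripper_force: 25.1
```

{"api": "move_arm", "payload": {"motion": "1 0 0 0.002 0;1 0 0 0.004 0;1 0 0 0.006 0;1 0 0 0.006 0;1 0 0 0.006 0"}}

```text
clock: 24.02
position: [0.5152, -0.2757, 0.0866]
tcp_rot: [0.121, 0.993, -0.0, 0.001]
wrist_force: [-0.9, 0.1, 6.1]
opening: 0.112
gripper_force: 25.0
```

Contact is made, so I'll release and lift.

{"api": "move_arm", "payload": {"motion": "0.7 0 0 0 0;0.5 0 0 0 0;0.3 0 0 0 0;0.3 0 0 0 0;0.3 0 0 -0.04 0;0.3 0 0 -0.1 0;0.3 0 0 -0.16 0;0.3 0 0 -0.2 0"}}

```text
clock: 24.68
position: [0.5154, -0.2758, 0.2088]
tcp_rot: [0.121, 0.993, -0.001, 0.001]
wrist_force: [1.2, -0.6, 1.2]
opening: 0.348
gripper_force: 0.0
```

```bash
python3 -c "
from h import *
go(.6137,.0510,.17,81.8)"
```

```text
shift [-0.028   0.5682  0.0641] turn -0.1268 cur yaw_y 76.1 j6 -1.95 rows 8.237477921245077 0.7966485123088499
```

{"api": "move_arm", "payload": {"motion": "0.3 -0.028 0.53 0 -0.127;0.3 -0.028 0.53 0 -0.127;0.3 -0.028 0.53 0 -0.127;0.3 -0.028 0.53 0 -0.127;0.3 -0.028 0.53 0 -0.127;0.3 -0.028 0.53 0 -0.127;0.3 -0.028 0.53 0 -0.127;0.3 -0.028 0.53 0 -0.127"}}

```text
clock: 25.35
position: [0.6077, 0.0332, 0.2053]
tcp_rot: [0.07, 0.998, 0.001, 0.0]
wrist_force: [0.8, -0.1, 0.7]
opening: 0.352
gripper_force: 0.0
```

{"api": "move_arm", "payload": {"motion": "0.3 0 0.037 0.03 0;0.3 0 0.037 0.06 0;0.3 0 0.037 0.06 0;0.3 0 0.037 0.06 0;0.3 0 0.037 0.06 0"}}

```text
clock: 25.77
position: [0.6107, 0.0507, 0.1701]
tcp_rot: [0.072, 0.997, -0.0, 0.0]
wrist_force: [0.6, -0.5, -0.2]
opening: 0.348
gripper_force: 0.0
```

```bash
python3 -c "
from h import *
go(.6137,.0510,.081,81.8)"; python3 rack.py .023 .2;python3 knob.py
```

```text
shift [-0.0048  0.0013  0.1484] turn -0.0007 cur yaw_y 81.8 j6 -1.47 rows 2.1367963366163636 0.0042500962792962615
top 1632 [ 520.  -317.3] [218.8  70.9] 75.99554443359375
side 843 [ 519.8 -317.8] [221.7  73. ] 75.41221618652344
target [ 0.52561495 -0.29499168] 75.99554443359375
shift [ 0.0584 -0.5901 -0.0486] turn 0.1276 cur yaw_y 81.7 j6 -1.47 rows 8.561278596404108 0.8016431900993872
0.3498860022263186 0.0
top bar c [0.6157 0.2266] ang 172.62600005935212 len 0.05622552080441991 96
side bar c [0.6132 0.2315] ang 168.96882007240876 len 0.06017830847551785 152
```

{"api": "move_arm", "payload": {"motion": "0.3 -0.004 0.001 0.04 0;0.3 -0.004 0.001 0.08 0;0.3 -0.004 0.001 0.12 0;0.3 -0.004 0.001 0.148 0;0.3 -0.004 0.001 0.148 0;0.3 -0.004 0.001 0.148 0;1 -0.004 0.001 0.148 0;1 -0.004 0.001 0.148 0"}}

```text
clock: 26.63
position: [0.6145, 0.0513, 0.0829]
tcp_rot: [0.072, 0.997, 0.0, 0.002]
wrist_force: [-0.1, 0.3, 0.0]
opening: 0.269
gripper_force: 0.0
```

{"api": "move_arm", "payload": {"motion": "1 0 0 0 0;1 0 0 0 0;1 0 0 0 0;1 0 0 0 0;1 0 0 0 0;1 0 0 0 0"}}

```text
clock: 27.13
position: [0.6138, 0.0512, 0.082]
tcp_rot: [0.071, 0.997, -0.0, 0.001]
wrist_force: [-1.8, -1.4, 5.6]
opening: 0.114
gripper_force: 25.0
```

{"api": "move_arm", "payload": {"motion": "1 0 0 0 0;1 0 0 -0.03 0;1 0 0 -0.07 0;1 0 0 -0.11 0;1 0 0 -0.15 0;1 0 0 -0.19 0;1 0 0 -0.23 0;1 0 0 -0.23 0"}}

```text
clock: 27.8
position: [0.6157, 0.0517, 0.2246]
tcp_rot: [0.071, 0.997, 0.0, 0.004]
wrist_force: [2.0, 0.4, 0.1]
opening: 0.11
gripper_force: 25.0
```

```bash
python3 rack.py -.023 .22
```

```text
top 1632 [ 520.2 -317.1] [219.4  71. ] 76.17073822021484
side 838 [ 519.3 -316.5] [221.8  71.3] 76.00967407226562
target [ 0.51467084 -0.33939316] 76.17073822021484
shift [ 0.0701 -0.6687 -0.0014] turn 0.1254 cur yaw_y 81.8 j6 -1.47 rows 9.673778969681742 0.7882754112733487
0.11149732965216444 24.99959092150675
```

{"api": "move_arm", "payload": {"motion": "1 0.035 -0.33 0 0;1 0.035 -0.33 0 0;1 0.035 -0.33 0 0;1 0.035 -0.33 0 0;1 0.035 -0.33 0 0;1 0.035 -0.33 0 0;1 0.035 -0.33 0 0"}}

```text
clock: 28.48
position: [0.5624, -0.1427, 0.2163]
tcp_rot: [0.073, 0.997, 0.001, -0.002]
wrist_force: [-0.3, 0.6, -1.0]
opening: 0.114
gripper_force: 25.0
```

```bash
python3 -c "
from h import *
go(.5144,-.3393,.2,76)"
```

```text
shift [ 0.0311 -0.3359  0.0268] turn 0.1243 cur yaw_y 81.6 j6 -1.81 rows 4.869549854060488 0.7813914301522297
```

{"api": "move_arm", "payload": {"motion": "1 0.031 -0.336 0 0.125;1 0.031 -0.336 0 0.125;1 0.031 -0.336 0 0.125;1 0.031 -0.336 0 0.125;1 0.031 -0.336 0 0.125;1 0.031 -0.336 0 0.125;1 0.031 -0.336 0 0.125;1 0.031 -0.336 0.03 0.125"}}

```text
clock: 29.15
position: [0.5189, -0.3381, 0.2031]
tcp_rot: [0.12, 0.993, -0.001, 0.002]
wrist_force: [0.4, -0.8, 0.1]
opening: 0.108
gripper_force: 25.0
```

{"api": "move_arm", "payload": {"motion": "1 0 0 0.03 0;1 0 0 0.03 0;1 0 0 0.03 0;1 0 0 0.03 0;1 0 0 0.03 0"}}

```text
clock: 29.57
position: [0.5179, -0.3378, 0.1839]
tcp_rot: [0.12, 0.993, -0.0, 0.001]
wrist_force: [-0.3, -0.2, -1.0]
opening: 0.112
gripper_force: 25.0
```

```bash
python3 rack.py -.023 .2
python3 - <<'E'
from h import *
go(.5144,-.3393,.085,76)
q=snap('side')
cv2.imwrite('pics/p2.png',cv2.resize(q['image'][60:200,230:370],None,fx=4,fy=4)[:,:,::-1])
E
```

```text
top 1112 [ 520.  -315.3] [214.6  69.9] 75.84968566894531
side 778 [ 519.7 -315.7] [221.2  70.5] 75.61039733886719
target [ 0.51439942 -0.3376214 ] 75.84968566894531
shift [ 0.0055 -0.0002 -0.0267] turn 0.0082 cur yaw_y 76.2 j6 -2.04 rows 0.391684932725114 0.05154694814500895
0.11192643903751927 24.999721844214946
shift [ 0.0052 -0.0028  0.165 ] turn 0.0049 cur yaw_y 76.2 j6 -2.04 rows 2.3756062225291985 0.030553326489326342
```

View pics/p2.png

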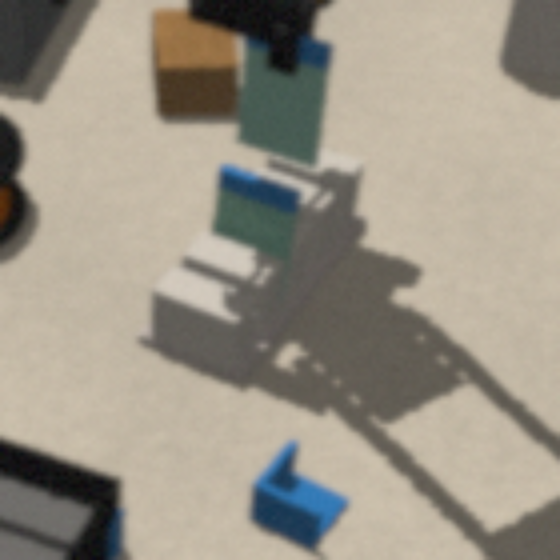

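Plate 1 stands in its slot at crop (258,210), and plate 2 hangs above the next free slot at (285,100). I'll lower it.

{"api": "move_arm", "payload": {"motion": "1 0.004 -0.002 0.03 0;1 0.004 -0.002 0.06 0;1 0.004 -0.002 0.08 0;1 0.004 -0.002 0.1 0;1 0.004 -0.002 0.12 0;1 0.004 -0.002 0.14 0;1 0.004 -0.002 0.155 0;1 0.004 -0.002 0.155 0"}}

```text
clock: 30.38
position: [0.513, -0.3379, 0.0869]
tcp_rot: [0.12, 0.993, 0.001, -0.002]
wrist_force: [-0.7, -0.2, -1.9]
opening: 0.115
gripper_force: 25.0
```

{"api": "move_arm", "payload": {"motion": "1 0 0 0.003 0;1 0 0 0.006 0;1 0 0 0.009 0;1 0 0 0.009 0;1 0 0 0.009 0"}}

```text
clock: 30.8
position: [0.5147, -0.3393, 0.085]
tcp_rot: [0.12, 0.993, -0.0, 0.001]
wrist_force: [-0.4, 0.4, 0.9]
opening: 0.112
gripper_force: 25.0
```

{"api": "move_arm", "payload": {"motion": "1 0 0 0.001 0;1 0 0 0.002 0;1 0 0 0.003 0;1 0 0 0.003 0"}}

```text
clock: 31.13
position: [0.5149, -0.3398, 0.085]
tcp_rot: [0.12, 0.993, -0.001, 0.001]
wrist_force: [-3.8, 0.8, 10.6]
opening: 0.109
gripper_force: 25.0
```

{"api": "move_arm", "payload": {"motion": "0.7 0 0 0 0;0.5 0 0 0 0;0.3 0 0 0 0;0.3 0 0 0 0;0.3 0 0 -0.04 0;0.3 0 0 -0.1 0;0.3 0 0 -0.18 0;0.3 0 0 -0.25 0"}}

```text
clock: 31.8
position: [0.5134, -0.3382, 0.226]
tcp_rot: [0.12, 0.993, 0.001, -0.001]
wrist_force: [0.4, -1.2, 0.2]
opening: 0.348
gripper_force: 0.0
```

```bash
python3 -c "
from h import *
go(.705,.018,.29,-8.2)
go(.705,.018,.29,81.8)"
```

```text
shift [-0.168   0.6529 -0.1062] turn 1.8752 cur yaw_y 76.2 j6 -2.04 rows 9.819863831223113 11.785561661125143
shift [-0.168   0.6529 -0.1062] turn -0.1248 cur yaw_y 76.2 j6 -2.04 rows 9.819863831223113 0.7842707411094934
```

{"api": "move_arm", "payload": {"motion": "0.3 -0.05 0.2 -0.12 0;0.3 -0.08 0.33 -0.12 0;0.3 -0.08 0.33 -0.12 0;0.3 -0.08 0.33 -0.12 0;0.3 -0.08 0.33 -0.12 0;0.3 -0.08 0.33 -0.12 0;0.3 -0.08 0.33 -0.12 0;0.3 -0.08 0.33 -0.12 0"}}

```text
clock: 32.47
position: [0.608, -0.158, 0.2972]
tcp_rot: [0.12, 0.993, -0.0, -0.0]
wrist_force: [-0.2, -1.3, -0.4]
opening: 0.349
gripper_force: 0.0
```

{"api": "move_arm", "payload": {"motion": "0.3 -0.06 0.2 0 1;0.3 -0.06 0.2 0 1;0.3 -0.06 0.2 0 1;0.3 -0.06 0.2 0 1;0.3 -0.06 0.2 0 1;0.3 -0.06 0.2 0 1;0.3 -0.06 0.2 0 1;0.3 -0.06 0.2 0 1"}}

```text
clock: 33.13
position: [0.6709, -0.0524, 0.2962]
tcp_rot: [0.493, 0.87, -0.001, -0.001]
wrist_force: [-0.6, 0.1, -0.2]
opening: 0.35
gripper_force: 0.0
```

```bash
python3 - <<'E'
from h import *
go(.705,.018,.29,-8.2)
c0=np.array([.6125,.0723]);c,sn=np.cos(np.radians(-8.2)),np.sin(np.radians(-8.2))
for nm in('side','top'):
    W=cloud(snap(nm));d=W[...,:2]-c0;bx=c*d[...,0]+sn*d[...,1];by=-sn*d[...,0]+c*d[...,1];z=W[...,2]
    m=(bx>.07)&(bx<.13)&(abs(by+.04)<.03)&(z>.195)&(z<.23);print(nm,m.sum(),np.median(bx[m]) if m.any() else 0,np.percentile(z[m],95) if m.any() else 0)
    x,y=W[...,0],W[...,1]
    m=(abs(x-.52)<.1)&(abs(y+.317)<.13)&(z>.08)&(z<.13)
    n,l,st,_=cv2.connectedComponentsWithStats(m.astype(np.uint8))
    for i in range(1,n):
        if st[i,4]>8: r=cv2.minAreaRect((W[l==i][:,:2]*1000).astype(np.float32));print('plate',np.round(r[0],1),np.round(r[1],1),r[2],np.percentile(z[l==i],95))
E
python3 rack.py 0 .2
```

```text
shift [0.0714 0.1091 0.0102] turn 0.8702 cur yaw_y 31.0 j6 -0.73 rows 1.882009168342398 5.469058022009865
side 94 0.09791863643300522 0.21611636823681019
plate [ 518.7 -321.2] [51.5 64.6] 77.69551849365234 0.10924293898802095
top 63 0.09865295814447696 0.21603548308004594
plate [ 522.3 -302.5] [12.8 63.9] 76.4825439453125 0.1097681173325945
plate [ 514.9 -337.9] [11.2 64.2] 76.26033020019531 0.1092268338418402
top 1189 [ 517.8 -326.3] [197.6  71.2] 76.25247192382812
side 718 [ 519.4 -317.3] [220.2  71.2] 75.65835571289062
target [ 0.51784845 -0.32634753] 76.25247192382812
shift [-0.2597 -0.456   0.1623] turn -1.0016 cur yaw_y 31.2 j6 -0.74 rows 7.9030851738755885 6.294980684492895
0.3493454277690112 0.0
```

{"api": "move_arm", "payload": {"motion": "0.2 0.072 0.109 0 0.87;0.2 0.072 0.109 0 0.87;0.2 0.072 0.109 0 0.87;0.2 0.072 0.109 0 0.87;0.2 0.072 0.109 0 0.87;0.2 0.072 0.109 0 0.87;0.2 0.072 0.109 0 0.87;0.2 0.072 0.109 0 0.87"}}

```text
clock: 34.0
position: [0.7052, 0.0203, 0.2976]
tcp_rot: [0.754, 0.657, -0.0, -0.0]
wrist_force: [0.7, -0.5, 0.2]
opening: 0.4
gripper_force: 0.0
```

Run:
```python
from h import *
go(.704,.0187,.192,-8.2)
```

```text
shift [-0.0029 -0.0016  0.176 ] turn 0.0083 cur yaw_y -7.8 j6 0.05 rows 2.5333492255028576 0.05217066186731544
```

{"api": "move_arm", "payload": {"motion": "0.2 -0.002 -0.001 0.04 0;0.2 -0.002 -0.001 0.08 0;0.2 -0.002 -0.001 0.12 0;0.2 -0.002 -0.001 0.15 0;0.2 -0.002 -0.001 0.175 0;0.2 -0.002 -0.001 0.175 0;0.2 -0.002 -0.001 0.175 0;1 -0.002 -0.001 0.175 0", "squeeze": 10}}

```text
clock: 34.67
position: [0.7052, 0.0193, 0.1942]
tcp_rot: [0.754, 0.657, 0.001, 0.001]
wrist_force: [0.6, 0.3, 0.3]
opening: 0.374
gripper_force: 0.0
```

{"api": "move_arm", "payload": {"motion": "1 0 0 0 0;1 0 0 0 0;1 0 0 0 0;1 0 0 0 0;1 0 0 0 0"}}

```text
clock: 35.08
position: [0.7057, 0.0194, 0.1942]
tcp_rot: [0.754, 0.656, 0.001, 0.001]
wrist_force: [3.7, -0.1, 2.5]
opening: 0.107
gripper_force: 10.0
```

Run:
```python
from h import *
r=np.hypot(146,22);a0=np.arctan2(22,146)
def p(t): return np.array([146-r*np.cos(a0+t), r*np.sin(a0+t)-22])/600
ts=np.linspace(1.736,-0.01,28)[1:]
for k in range(0,27,8):
    b=p(1.736 if k==0 else ts[k-1])
    print('; '.join('1 0 %.4f %.4f 0'%(p(t)[0]-b[0],-(p(t)[1]-b[1])) for t in ts[k:k+8]))
```

```text
1 0 -0.0153 -0.0044 0; 1 0 -0.0308 -0.0079 0; 1 0 -0.0465 -0.0103 0; 1 0 -0.0624 -0.0117 0; 1 0 -0.0783 -0.0121 0; 1 0 -0.0942 -0.0114 0; 1 0 -0.1100 -0.0098 0; 1 0 -0.1257 -0.0071 0
1 0 -0.0155 0.0037 0; 1 0 -0.0307 0.0084 0; 1 0 -0.0455 0.0141 0; 1 0 -0.0600 0.0207 0; 1 0 -0.0740 0.0282 0; 1 0 -0.0875 0.0366 0; 1 0 -0.1004 0.0459 0; 1 0 -0.1127 0.0560 0
1 0 -0.0116 0.0109 0; 1 0 -0.0225 0.0225 0; 1 0 -0.0326 0.0347 0; 1 0 -0.0419 0.0477 0; 1 0 -0.0504 0.0611 0; 1 0 -0.0579 0.0751 0; 1 0 -0.0646 0.0896 0; 1 0 -0.0703 0.1045 0
1 0 -0.0047 0.0152 0; 1 0 -0.0084 0.0307 0; 1 0 -0.0112 0.0463 0
```

{"api": "move_arm", "payload": {"motion": "1 0 -0.015 -0.0045 0;1 0 -0.031 -0.008 0;1 0 -0.0465 -0.0105 0;1 0 -0.0625 -0.0115 0;1 0 -0.078 -0.012 0;1 0 -0.094 -0.0115 0;1 0 -0.11 -0.01 0;1 0 -0.1255 -0.007 0"}}

```text
clock: 35.75
position: [0.6306, 0.0301, 0.1984]
tcp_rot: [0.754, 0.656, 0.001, 0.001]
wrist_force: [2.7, 0.5, 2.9]
opening: 0.111
gripper_force: 10.0
```

{"api": "move_arm", "payload": {"motion": "1 0 -0.0155 0.0035 0;1 0 -0.0305 0.0085 0;1 0 -0.0455 0.014 0;1 0 -0.06 0.0205 0;1 0 -0.074 0.028 0;1 0 -0.0875 0.0365 0;1 0 -0.1005 0.046 0;1 0 -0.1125 0.056 0"}}

```text
clock: 36.42
position: [0.5633, 0.0397, 0.1639]
tcp_rot: [0.754, 0.656, 0.001, 0.001]
wrist_force: [2.6, 0.7, 1.8]
opening: 0.111
gripper_force: 10.0
```

{"api": "move_arm", "payload": {"motion": "1 0 -0.0115 0.011 0;1 0 -0.0225 0.0225 0;1 0 -0.0325 0.0345 0;1 0 -0.042 0.0475 0;1 0 -0.0505 0.061 0;1 0 -0.058 0.075 0;1 0 -0.0645 0.0895 0;1 0 -0.07 0.1045 0"}}

```text
clock: 37.08
position: [0.5209, 0.0453, 0.0997]
tcp_rot: [0.755, 0.656, -0.0, -0.0]
wrist_force: [1.3, 2.0, 1.6]
opening: 0.111
gripper_force: 10.0
```

{"api": "move_arm", "payload": {"motion": "1 0 -0.0045 0.015 0;1 0 -0.0085 0.0305 0;1 0 -0.011 0.046 0;1 0 -0.011 0.047 0;1 0 -0.011 0.047 0;1 0 -0.011 0.047 0"}}

```text
clock: 37.58
position: [0.5149, 0.0459, 0.0716]
tcp_rot: [0.755, 0.656, -0.0, -0.0]
wrist_force: [4.5, 0.9, -4.4]
opening: 0.109
gripper_force: 10.0
```

{"api": "move_arm", "payload": {"motion": "0.2 0 0 0 0;0.2 0 0 0 0;0.2 0 0 0 0;0.2 0 0 -0.05 0;0.2 0 0 -0.1 0;0.2 0 0 -0.15 0;0.2 0 0 -0.2 0;0.2 0 -0.1 -0.25 0"}}

```text
clock: 38.25
position: [0.4824, 0.05, 0.2144]
tcp_rot: [0.755, 0.656, 0.002, 0.002]
wrist_force: [-0.3, 0.8, 1.6]
opening: 0.396
gripper_force: 0.0
```

{"api": "move_arm", "payload": {"motion": "0.2 0 -0.12 0 -1;0.2 0 -0.12 0 -1;0.2 0 -0.12 0 -1;0.2 0 -0.12 0 -1;0.2 0 -0.12 0 -1;0.2 0 -0.12 0 -1;0.2 0 -0.12 0 -1;0.2 0 -0.12 0 -1"}}

```text
clock: 38.92
position: [0.4064, 0.0611, 0.2112]
tcp_rot: [0.445, 0.895, -0.0, -0.0]
wrist_force: [-0.3, -0.2, -0.5]
opening: 0.408
gripper_force: 0.0
```

Run:
```python
from h import *
c0=np.array([.6125,.0723]);c,sn=np.cos(np.radians(-8.2)),np.sin(np.radians(-8.2))
for nm in('side','top'):
    q=snap(nm);W=cloud(q);d=W[...,:2]-c0;bx=c*d[...,0]+sn*d[...,1];by=-sn*d[...,0]+c*d[...,1];z=W[...,2]
    m=(bx<-.085)&(bx>-.11)&(abs(by+.04)<.04)&(z>.08)&(z<.13);print(nm,m.sum(),'handle',np.median(z[m]) if m.any() else 0)
    for lo,hi in((-.04,-.02),(.02,.04)):
        m=(bx>lo)&(bx<hi)&(abs(by)<.09)&(z>.1)&(z<.16);print('lid z',lo,m.sum(),np.median(z[m]) if m.any() else 0)
    x,y=W[...,0],W[...,1];m=(x>.45)&(x<.51)&(y>.15)&(y<.23)&(z>.1)&(z<.13);print('pin',m.sum(),np.median(W[m],0) if m.any() else 0)
go(.483,.190,.2,81.8)
```

```text
side 131 handle 0.0967108635112508
lid z -0.04 506 0.11663157672567881
lid z 0.02 486 0.1166015278152569
pin 57 [0.4827501  0.19290129 0.12014116]
top 139 handle 0.09633428134407496
lid z -0.04 599 0.11599335050662896
lid z 0.02 589 0.11587907552137788
pin 26 [0.48162849 0.18891206 0.12391246]
shift [0.0951 0.231  0.0184] turn -0.997 cur yaw_y 36.9 j6 -0.69 rows 3.604010275963067 6.26616364034074
```

{"api": "move_arm", "payload": {"motion": "0.2 0.095 0.231 0 -1;0.2 0.095 0.231 0 -1;0.2 0.095 0.231 0 -1;0.2 0.095 0.231 0 -1;0.2 0.095 0.231 0 -1;0.2 0.095 0.231 0 -1;0.2 0.095 0.231 0 -1;0.2 0.095 0.231 0 -1"}}

```text
clock: 39.68
position: [0.4829, 0.1903, 0.2107]
tcp_rot: [0.069, 0.998, -0.0, -0.0]
wrist_force: [-0.2, -0.3, -0.1]
opening: 0.401
gripper_force: 0.0
```

Run:
```python
from h import *
go(.482,.1895,.103,81.8)
```

```text
shift [ 0.0011 -0.0015  0.1796] turn 0.0057 cur yaw_y 82.1 j6 -1.21 rows 2.583769864950782 0.03591053659234407
```

{"api": "move_arm", "payload": {"motion": "0.2 0.001 -0.001 0.04 0;0.2 0.001 -0.001 0.08 0;0.2 0.001 -0.001 0.12 0;0.2 0.001 -0.001 0.15 0;0.2 0.001 -0.001 0.178 0;0.2 0.001 -0.001 0.178 0;0.2 0.001 -0.001 0.178 0;1 0.001 -0.001 0.178 0", "squeeze": 8}}

```text
clock: 40.35
position: [0.4831, 0.1897, 0.1054]
tcp_rot: [0.07, 0.998, 0.0, 0.001]
wrist_force: [0.2, 0.7, -0.0]
opening: 0.375
gripper_force: 0.0
```

{"api": "move_arm", "payload": {"motion": "1 0 0 0 0;1 0 0 0 0;1 0 0 0 0;1 0 0 0 0;1 0 0 0 0"}}

```text
clock: 40.77
position: [0.4829, 0.1898, 0.1051]
tcp_rot: [0.07, 0.998, 0.0, 0.001]
wrist_force: [-0.9, -0.2, 3.6]
opening: 0.131
gripper_force: 8.0
```

{"api": "move_arm", "payload": {"motion": "1 -0.001 -0.0095 0 0;1 -0.003 -0.0185 0 0;1 -0.006 -0.0275 0 0;1 -0.01 -0.0365 0 0;1 -0.015 -0.0445 0 0;1 -0.0205 -0.0525 0 0;1 -0.0265 -0.0595 0 0;1 -0.0335 -0.066 0 0"}}

```text
clock: 41.43
position: [0.4971, 0.1471, 0.1043]
tcp_rot: [0.07, 0.998, 0.0, -0.0]
wrist_force: [-2.0, 1.9, 4.3]
opening: 0.131
gripper_force: 8.0
```

{"api": "move_arm", "payload": {"motion": "1 -0.0075 -0.0055 0 0;1 -0.0155 -0.0105 0 0;1 -0.024 -0.015 0 0;1 -0.033 -0.018 0 0;1 -0.0425 -0.0205 0 0;1 -0.0515 -0.022 0 0;1 -0.055 -0.022 0 0;1 -0.055 -0.022 0 0"}}

```text
clock: 42.1
position: [0.5284, 0.1287, 0.1042]
tcp_rot: [0.07, 0.998, -0.001, 0.0]
wrist_force: [-2.0, -5.8, 4.3]
opening: 0.134
gripper_force: 8.0
```

Run:
```python
from h import *
st=manip.read_state();print(st['position'],st['wrist_force'])
```

```text
[0.52835535 0.12874632 0.10419885] [-2.04883285 -5.82251879  4.26799561]
```

Pin is back where it started. Release, back off, and check everything.

{"api": "move_arm", "payload": {"motion": "0.3 0 0 0 0;0.3 0 0 0 0;0.3 0 0 0 0;0.3 0 0 -0.05 0;0.3 0 0 -0.1 0;0.3 0 0 -0.15 0;0.3 0.05 0 -0.2 0;0.3 0.1 0 -0.2 0"}}

```text
clock: 42.77
position: [0.4716, 0.1389, 0.2304]
tcp_rot: [0.07, 0.998, 0.001, 0.005]
wrist_force: [0.7, -0.1, 1.9]
opening: 0.349
gripper_force: 0.0
```

{"api": "move_arm", "payload": {"motion": "0.3 0.15 -0.1 0 0;0.3 0.15 -0.1 0 0;0.3 0.15 -0.1 0 0;0.3 0.15 -0.2 0 0;0.3 0.15 -0.2 0 0;0.3 0.15 -0.2 0 0;0.3 0.15 -0.2 0 0;0.3 0.15 -0.2 0 0"}}

```text
clock: 43.43
position: [0.3626, 0.0324, 0.2242]
tcp_rot: [0.07, 0.998, 0.0, 0.0]
wrist_force: [-0.0, -0.0, 0.4]
opening: 0.352
gripper_force: 0.0
```

```bash
python3 knob.py
python3 - <<'E'
from h import *
print(manip.read_state()['position'])
for nm in('side','top'):
    q=snap(nm);W=cloud(q);x,y,z=np.moveaxis(W,-1,0)
    m=(abs(x-.53)<.03)&(abs(y-.13)<.03)&(z>.11)&(z<.13)&(q['image'][...,0]>2*q['image'][...,1].astype(int));print(nm,'pin',m.sum(),np.median(W[m],0) if m.any() else 0)
    if nm=='top': im=q['image']
    else: im2=q['image']
cv2.imwrite('pics/end.png',np.hstack([cv2.resize(im[100:270,100:440],(510,255)),cv2.resize(im2[80:300,150:400],(290,255))])[:,:,::-1])
E
```

```text
top bar c [0.6158 0.2267] ang 171.82959081936616 len 0.05629514790804819 96
side bar c [0.6133 0.2317] ang 168.81052992651684 len 0.06074047801652699 153
[0.36261177 0.03269204 0.22417533]
side pin 34 [0.52403304 0.13331266 0.12414979]
top pin 15 [0.52328713 0.13014116 0.12543518]
```

View pics/end.png

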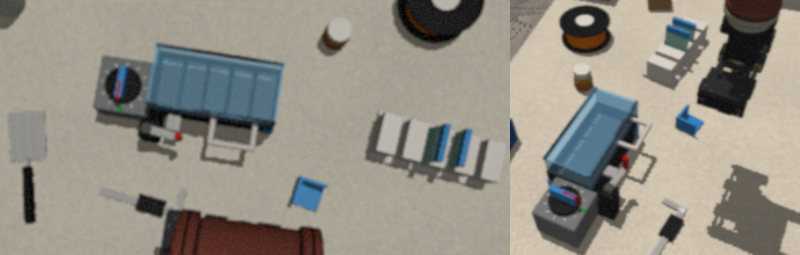

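The end view shows the lid shut, both plates in the rack and the pointer at the green tick. The latch is over its tab, but its pin is about 4.5 mm short of where it began, so I'll nudge it in with closed fingers.

Run:
```python
from h import *
go(.4887,.135,.2,81.8)
```

```text
shift [-0.1849  0.1978  0.0401] turn 0.0069 cur yaw_y 82.1 j6 -1.56 rows 3.937779870726837 0.043294822646716594
```

{"api": "move_arm", "payload": {"motion": "1 -0.185 0.198 0 0;1 -0.185 0.198 0 0;1 -0.185 0.198 0 0;1 -0.185 0.198 0 0;1 -0.185 0.198 0.05 0;1 -0.185 0.198 0.1 0;1 -0.185 0.198 0.1 0;1 -0.185 0.198 0.1 0"}}

```text
clock: 44.3
position: [0.4871, 0.1347, 0.1624]
tcp_rot: [0.069, 0.998, -0.0, -0.003]
wrist_force: [-0.0, -0.0, 0.4]
opening: 0.002
gripper_force: 0.0
```

Run:
```python
from h import *
print(manip.read_state()['opening'])
go(.4887,.135,.107,81.8);go(.5139,.1314,.107,81.8)
```

```text
0.002038525874392815
shift [-0.0031  0.001   0.0923] turn 0.0066 cur yaw_y 82.1 j6 -1.32 rows 1.3282413411791683 0.04176242349267215
shift [-0.0456  0.0008  0.092 ] turn 0.0066 cur yaw_y 82.1 j6 -1.32 rows 1.4775202334251674 0.04176242349267215
```

{"api": "move_arm", "payload": {"motion": "1 -0.002 0 0.04 0;1 -0.002 0 0.09 0;1 -0.002 0 0.09 0;1 -0.015 0 0.09 0;1 -0.025 0 0.09 0;1 -0.032 0 0.09 0;1 -0.038 0 0.09 0;1 -0.045 0 0.09 0"}}

```text
clock: 44.97
position: [0.517, 0.1305, 0.1119]
tcp_rot: [0.07, 0.998, 0.0, 0.001]
wrist_force: [-1.1, -0.3, 0.3]
opening: 0.006
gripper_force: 0.4
```

{"api": "move_arm", "payload": {"motion": "1 0 0 0 0;1 0 0 0 0;1 0 0 0 0"}}

```text
clock: 45.22
position: [0.5157, 0.1305, 0.1104]
tcp_rot: [0.069, 0.998, 0.0, 0.0]
wrist_force: [0.6, -0.0, 0.2]
opening: 0.006
gripper_force: 0.0
```

{"api": "move_arm", "payload": {"motion": "1 0.03 0 0 0;1 0.06 0 0 0;1 0.06 0 -0.06 0;1 0.06 0 -0.12 0;1 0.12 0 -0.18 0;1 0.18 0 -0.18 0;1 0.24 -0.1 -0.18 0;1 0.24 -0.1 -0.18 0"}}

```text
clock: 45.88
position: [0.3626, 0.0915, 0.2188]
tcp_rot: [0.067, 0.998, -0.0, 0.001]
wrist_force: [-0.1, -1.0, 0.3]
opening: 0.003
gripper_force: 0.0
```

```bash
python3 knob.py
python3 - <<'E'
from h import *
print(manip.read_state()['position'])
for nm in('side','top'):
    q=snap(nm);W=cloud(q);x,y,z=np.moveaxis(W,-1,0)
    m=(abs(x-.53)<.03)&(abs(y-.13)<.03)&(z>.11)&(z<.13)&(q['image'][...,0]>2*q['image'][...,1].astype(int));print(nm,'pin',m.sum(),np.median(W[m],0) if m.any() else 0)
E
```

```text
top bar c [0.6153 0.2268] ang 172.4722177083504 len 0.056239812155677665 95
side bar c [0.6134 0.2317] ang 169.71728540733542 len 0.06067230066317458 152
[0.36260564 0.08972742 0.21835557]
side pin 39 [0.53120462 0.13202728 0.12299899]
top pin 13 [0.53114683 0.1279281  0.12545482]
```

```bash
python3 -c "
from rig import manip
print(manip.close_job())"
```

```text
the job is handed in; nothing more can be done
None
```

I handed the job in with the timer at zero, both plates that were in the box standing in the rack, the lid shut and the latch back over its tab; no verdict came back.

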